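Tidy the coffee corner of the kitchen island

TASK

Tidy the coffee corner: stand each loose capsule flange down on the floor of the bin that holds capsules of its own colour, lay the teaspoon and the cake fork lengthwise and flat in the cutlery tray, and set the cup upright in the middle of its saucer. Leave the sugar jar where it stands.

Things in the scene. Friction and masses are not known exactly. Their poses are not given: they have to be found in the camera images.
- capsule_red: Red coffee capsule, 13 g, standing on its flange: a foil flange 37 mm across and 2.5 mm thick, on it a red body 30 mm across at the foot, 29 mm at 22 mm height, then a blunt dome to 28 mm. Origin: centre of the underside of the flange; z along its axis, up when it stands.
- capsule_blue: Blue coffee capsule, 13 g, standing on its flange: a foil flange 37 mm across and 2.5 mm thick, on it a blue body 30 mm across at the foot, 29 mm at 22 mm height, then a blunt dome to 28 mm. Origin: centre of the underside of the flange; z along its axis, up when it stands.
- teaspoon: Teaspoon, 140 mm long, 35 g, lying flat along its x, head to +x (away from the robot within 0.6 rad): black handle 12 mm wide, 10 mm thick from x = -75 to +11 mm, thin neck, round steel bowl 30 mm across, 7 mm high, centred at x = +50 mm. Origin: on the handle's underside near the centre of mass; grip the handle's sides from there to 15 mm toward -x.
- cake_fork: Cake fork, 142 mm long, 35 g, lying flat along its x, head to +x (away from the robot within 0.6 rad): black handle 12 mm wide, 10 mm thick from x = -75 to +11 mm, thin neck, steel head 19 mm wide with three tines from x = +34 to +67 mm. Origin: on the handle's underside near the centre of mass; grip the handle's sides from there to 15 mm toward -x.
- cup: White ceramic coffee cup, empty, upright, 58 mm across, 56 mm high, wall 3.5 mm, 140 g, with one ear handle on its +y side reaching at most 60 mm from the axis (cup's y within 0.6 rad of the world's y at the start). Origin: centre of the underside; z up. Grip it across its outside along its x axis.
- bin_red: Light bamboo open box, fixed, outside 123 (x) by 108 (y) by 35 mm high, walls and floor 4 mm; known by its stock: two loose red capsules standing side by side along its +x wall (at x = +35, y = -23 and +23 mm). Its floor from x = -57 to +15 mm is free. Origin: centre of the underside. Its x points away from the robot within 0.15 rad.
- bin_blue: Light bamboo open box, fixed, outside 123 (x) by 108 (y) by 35 mm high, walls and floor 4 mm; known by its stock: two loose blue capsules standing side by side along its +x wall (at x = +35, y = -23 and +23 mm). Its floor from x = -57 to +15 mm is free. Origin: centre of the underside. Its x points away from the robot within 0.15 rad.
- cutlery_tray: Empty open tray of darker bamboo for cutlery, fixed: outside 175 mm long (x) by 128 mm wide (y) by 30 mm high, walls and floor 4 mm. Room for two pieces lengthwise side by side. Origin: centre of the underside. Its x points away from the robot within 0.15 rad.
- saucer: White ceramic saucer, loose, 160 g, 124 mm across, rim 14 mm high; the flat well in the middle is about 60 mm across, its floor 4 mm above the worktop. Origin: centre of the underside; z up.
- sugar_jar: Bystander: amber glass sugar jar with a wooden lid, 58 mm across, 72 mm high, 300 g, standing among the loose things. Origin: centre of the underside. (Also near, not listed: a green tea tin 91 mm high and a fruit bowl up to 100 mm high, both beyond the bins, over 0.76 m from the base.)
There are look-alikes about, which are no part of the job. What is shaped like the teaspoon but pink or yellow is not meant.

How it is judged:
By the outcome, as a careful person would: the job done as asked, in the order asked, and still so for the second after the job is handed in, with the robot touching nothing.
It also fails if it takes over 115 s, if anything falls off the work surface, if the arm or the gripper's body presses on something with over 40 N, if the wrist force passes 120 N, or if a joint passes its speed limit or range.

ROBOT

A 6-joint arm with a two-finger parallel gripper is mounted at the origin on the work surface. World frame = base frame: x ahead of the robot, y to its left, z up, the work surface at z = 0. Lengths are in m, angles in rad, forces in N, time in s.
With the tool pointing down it reaches from about 0.375 to 0.825 m from the base axis. Payload 5.5 kg.
Tool frame: the origin (TCP) lies on the centre line of the jaws, within the pads' length; the fingertips stand 19 mm ahead of it and the grasp point (between the pads) is the TCP; z points along the fingers, y is the line along which they close (so a half turn about z gives the same grasp; the last joint's range is limited). The gripper opens to 85 mm and grips with 20 to 120 N. Pads are 22 mm wide; open, the fingers measure 114 mm over their backs; the gripper's body (76 mm by 85 mm) begins 54 mm behind the grasp point. The pads swing forward as they close: fully open they stand 13 mm farther back than shut.
Start: joints at [1.177, 0.314, -0.047, 1.21, 0, 1.571], TCP at [0.23, 0.554, 0.25] pointing down, gripper open.
Joint ranges: [-2.67, 2.67], [-0.69, 1.73], [-1.03, 1.25], [-2.08, 2.16], [-1.42, 1.45], [-3.14, 3.14]. Speed limits (rad/s): [2.39, 2.39, 3.01, 3.14, 3.14, 3.14].

INTERFACE

Orientations are given as a 3x3 rotation matrix whose columns are the frame's x, y, z axes.
In Python, from rig import ctrl gives the robot as it stands.
- The arm moves only by the tool play_rows, never from a script. Its argument "steps" is a list of rows, each a list of 7 numbers: the turn, a rotation vector about the tool's x, y, z in degrees, then the shift along the tool's x, y, z in m, then the opening, from 0 (shut) to 1 (fully open). In form: [[rx, ry, rz, x, y, z, jaw], ...]. A call has 1 to 20 rows; each row is the pose to reach, as a shift and turn from the pose commanded when the call began, along the tool's axes at that moment; what a row does not reach only later rows make up. A row lasts 1/10 s, in which the tool goes at most 50 mm and 8.59 degrees, less where a joint would pass 70% of its speed; a pose out of reach is approached as far as the arm can. A call with a gripper value outside its range is refused whole. The fingers move at their own pace and stop on an object; the grip force is fixed at half the most. Time passes only in rows, so rows that repeat a pose let the fingers close. It gives the time, the measured TCP pose, the force, the opening and the grip force at its end, in the units of the state.
- ctrl.read_state(): the state, without advancing time (a new reading comes with each control period).
- ctrl.grab_frame(name): name is "scene" or "top"; returns a dict with "image" (420x560x3 uint8, blue, green, red), "range_z" (420x560 float32, m along the optical axis (not along the pixel's ray), 0 where there is no reading), "fx", "fy", "cx", "cy" (pixels), "cam_to_world" (4x4, takes a point from camera to world coordinates). Camera axes: x right, y up, looking along -z (the intrinsics and any distortion apply to the point x, -y, -z); pixel columns grow to the right and rows downward; lengths in m; the calibration is good to about 2 mm. A picture is of the moment at which its call begins.
- ctrl.close_job(): hands the job in; it is judged then, once.
The state is a dict: "clock": time; "joints": joint angles; "joint_velocities": joint speeds; "joint_efforts": joint torques, N m; "tcp_pos": TCP position; "tcp_rot": TCP orientation; "ft_force": force on the tool from outside, world axes, zero at the start; "moment": the same for the moment, N m; "gripper_width": finger opening in m; "gripper_force": force on a finger pad.
Only numpy, scipy, OpenCV 4.12 (cv2) and the standard library are available. Lean on these libraries where they do the work, as an engineer would, in place of code of your own. Each camera call takes 0.05 s, during which the arm holds its last target. There are 200 camera calls.

## Working session

There is one attempt and no reset: what is moved stays moved. The work goes in short steps, Python scripts to look and compute and a tool call to move; the robot and the scene stay as the last step left them, time stands still between calls to the robot, and variables do not carry over. Pictures are saved under pics/ and viewed, at most 14 in all, crops included, and the job is handed in when it is done.

Besides the shell and the picture viewer there is one more tool, called by a JSON object that holds its "method" and its "body", one argument or row to a line. play_rows: Moves the arm, as the interface text tells. Its arguments: {"type":"object","properties":{"steps":{"type":"array"}},"required":["steps"]}

```bash
ls; mkdir -p pics; python3 - <<'E'
from rig import ctrl
import cv2,numpy as np,pickle
s=ctrl.read_state(); print(s)
for n in("scene","top"):
    f=ctrl.grab_frame(n); pickle.dump(f,open(n+".pkl","wb"))
    print(n,f["fx"],f["fy"],f["cx"],f["cy"],np.round(f["cam_to_world"],3).tolist(),[k for k in f], (f["range_z"]>0).mean())
    cv2.imwrite(f"pics/{n}0.png",f["image"])
E
```

```text
pics
{'clock': 0.0, 'joints': array([ 1.17701370e+00,  3.14237813e-01, -4.80495881e-02,  1.21019494e+00,
        8.93501888e-06,  1.57078428e+00]), 'joint_velocities': array([ 0.00118709,  0.00067288,  0.00256473, -0.00034392, -0.00108255,
        0.00155136]), 'joint_efforts': array([-1.53875688e-03, -5.39593112e+01,  3.39748907e+01,  1.90495391e-02,
       -3.35966297e-05,  1.94958784e-05]), 'tcp_pos': array([0.23000479, 0.55359059, 0.24944039]), 'tcp_rot': array([[-9.23468954e-01,  3.83672597e-01, -6.55148874e-04],
       [ 3.83673156e-01,  9.23467647e-01, -1.55354714e-03],
       [ 8.95532311e-06, -1.68601559e-03, -9.99998579e-01]]), 'ft_force': array([ 0.38693974, -0.14842482,  0.27250186]), 'moment': array([-0.06633642, -0.04632751,  0.02071734]), 'gripper_force': 0.0, 'gripper_width': 0.08519179826797742}
scene 477.9359898065775 477.9359898065775 277.9125826731036 210.68981594779666 [[0.392, -0.531, 0.751, 1.541], [0.92, 0.226, -0.32, -0.592], [0.0, 0.817, 0.577, 0.848], [0.0, 0.0, 0.0, 1.0]] ['image', 'range_z', 'fx', 'fy', 'cx', 'cy', 'cam_to_world'] 0.9960544217687075
top 419.2841047190105 419.2841047190105 276.63829771539685 202.96986751348916 [[0.018, 0.994, -0.103, 0.354], [-1.0, 0.017, -0.015, -0.168], [-0.013, 0.104, 0.995, 1.143], [0.0, 0.0, 0.0, 1.0]] ['image', 'range_z', 'fx', 'fy', 'cx', 'cy', 'cam_to_world'] 0.9960331632653061
```

View pics/scene0.png

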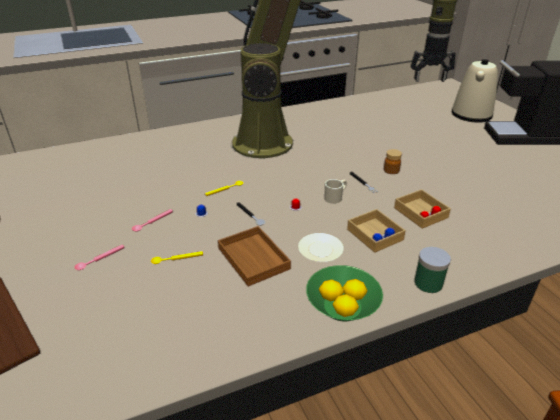

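View pics/top0.png

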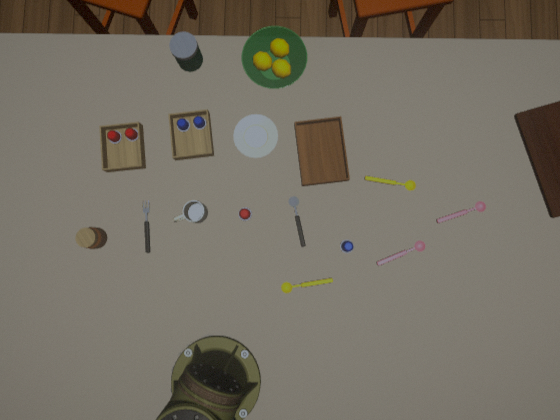

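```bash
cat > h.py <<'E'
import cv2,numpy as np
def cloud(f):
    z=f["range_z"]; v,u=np.mgrid[0:z.shape[0],0:z.shape[1]]
    p=np.stack([(u-f["cx"])/f["fx"]*z,-(v-f["cy"])/f["fy"]*z,-z],-1)
    T=f["cam_to_world"]; w=p@T[:3,:3].T+T[:3,3]; w[z<=0]=np.nan; return w
def plane(f,u,v,h):
    T=f["cam_to_world"]; d=T[:3,:3]@np.array([(u-f["cx"])/f["fx"],-(v-f["cy"])/f["fy"],-1.])
    return T[:3,3]+d*(h-T[2,3])/d[2]
def masks(f):
    H=cv2.cvtColor(f["image"],cv2.COLOR_BGR2HSV); h,s,v=[H[...,i].astype(int) for i in range(3)]
    return dict(red=((h<5)|(h>174))&(s>190)&(v>60),blue=(h>110)&(h<130)&(s>150)&(v>50),
      black=(v<60)&(s<120), wood=(h>8)&(h<24)&(s>85)&(v>35), white=(s<30)&(v>120))
def blobs(m,amin=12):
    n,l,st,c=cv2.connectedComponentsWithStats(m.astype(np.uint8),connectivity=8)
    return [(c[i],st[i],l==i) for i in range(1,n) if st[i,4]>=amin]
E
python3 - <<'E'
from h import *
import pickle
for n in("scene","top"):
    f=pickle.load(open(n+".pkl","rb")); w=cloud(f)
    q=w[250:300,200:260] if n=="top" else w[160:180,300:330]
    print(n,"table z",np.nanmean(q[...,2]),np.nanstd(q[...,2]))
    for k,m in masks(f).items():
        for c,st,b in blobs(m):
            p=w[b]; p=p[~np.isnan(p[:,0])]
            if len(p)==0: continue
            md=np.median(p,0)
            if not(.2<md[0]<.9 and abs(md[1])<.6 and -.02<md[2]<.15): continue
            e=cv2.minAreaRect(p[:,:2].astype(np.float32))
            print(n,k,c.round(1),st[4],"med",md.round(4),"zpct",np.percentile(p[:,2],[5,95]).round(3),"rect",np.round(e[0],4),np.round(e[1],3),round(e[2],1))
E
```

```text
scene table z -8.9939425208134e-05 0.003166246633536036
scene red [295.3 203.4] 64 med [ 0.4492 -0.0678  0.0213] zpct [0.007 0.029] rect [ 0.4455 -0.0669] [0.023 0.022] 39.8
scene red [435.4 209.2] 46 med [0.6522 0.2968 0.0301] zpct [0.021 0.034] rect [0.65   0.3004] [0.026 0.018] 89.2
scene red [424.5 213.8] 33 med [0.6613 0.2523 0.0302] zpct [0.026 0.033] rect [0.6594 0.2534] [0.019 0.023] 16.2
scene blue [200.7 209.7] 67 med [ 0.3679 -0.3441  0.0212] zpct [0.007 0.028] rect [ 0.3652 -0.3433] [0.022 0.026] 39.6
scene blue [388.8 231.7] 53 med [0.6893 0.1077 0.0294] zpct [0.019 0.034] rect [0.6905 0.1106] [0.019 0.022] 23.1
scene blue [377.1 236.6] 39 med [0.6982 0.0643 0.0304] zpct [0.025 0.034] rect [0.6948 0.0654] [0.019 0.02 ] 10.4
scene black [357.5 177.9] 40 med [0.3804 0.1953 0.0089] zpct [0.004 0.013] rect [0.3786 0.1953] [0.072 0.012] 7.0
scene black [244.3 209.1] 47 med [ 0.403  -0.2175  0.0091] zpct [0.005 0.012] rect [ 0.4001 -0.216 ] [0.08  0.012] 13.6
scene wood [392.4 161.5] 362 med [0.3843 0.3257 0.0441] zpct [0.007 0.073] rect [0.3432 0.3834] [0.052 0.169] 30.6
scen
[... 6272 characters left out ...]
 6.012e-01  2.014e-01 -1.000e-04] zpct [-0.004  0.003] rect [0.6024 0.2019] [0.013 0.014] 87.1
top white [ 93.3 173.7] 15 med [0.5461 0.3578 0.0006] zpct [-0.001  0.003] rect [0.5446 0.3613] [0.018 0.014] 76.5
top white [125.9 173.9] 31 med [0.5463 0.2687 0.0007] zpct [-0.003  0.005] rect [0.546  0.2675] [0.016 0.032] 7.9
top white [107.2 178.6] 42 med [ 5.320e-01  3.205e-01 -4.000e-04] zpct [-0.005  0.002] rect [0.533  0.3212] [0.03  0.027] 3.9
top white [ 79.6 281.8] 27 med [ 2.489e-01  3.799e-01 -2.000e-04] zpct [-0.004  0.003] rect [0.2484 0.377 ] [0.017 0.022] 89.4
top white [ 71.4 284.7] 29 med [2.404e-01 4.001e-01 4.000e-04] zpct [-0.002  0.004] rect [0.2434 0.398 ] [0.021 0.019] 82.6
```

```bash
python3 - <<'E'
from h import *
import pickle
F={n:pickle.load(open(n+".pkl","rb")) for n in("scene","top")}
W={n:cloud(f) for n,f in F.items()}
roi=dict(capR=(.44,-.068,.04,.008),capB=(.362,-.344,.035,.008),spoon_fork1=(.415,.2,.085,.0055),sf2=(.43,-.205,.085,.0055),binR=(.616,.28,.09,.025),binB=(.652,.088,.083,.025),tray=(.616,-.266,.115,.02),saucer=(.64,-.073,.075,.008),cup=(.45,.075,.07,.01),cuprim=(.45,.075,.07,.045),jar=(.375,.335,.07,.03))
for k,(x,y,r,zm) in roi.items():
    for n in F:
        w=W[n]; b=(np.hypot(w[...,0]-x,w[...,1]-y)<r)&(w[...,2]>zm)
        bl=max(blobs(b,1),key=lambda t:t[1][4]) if k not in("saucer","binR","binB") else (0,0,b)
        p=w[bl[2]]; e=cv2.minAreaRect(p[:,:2].astype(np.float32)); c=cv2.minEnclosingCircle(p[:,:2].astype(np.float32))
        _,_,vt=np.linalg.svd(p[:,:2]-p[:,:2].mean(0),full_matrices=False); a=np.degrees(np.arctan2(vt[0,1],vt[0,0])); a=(a+90)%180-90
        print(k,n,len(p),"mean",p[:,:2].mean(0).round(4),"ztop",np.percentile(p[:,2],97).round(4),"rect",np.round(e[0],4),np.round(e[1],3),round(e[2],1),"circ",np.round(c[0],4),round(c[1],4),"pca",a.round(1))
    
t=F["top"]["image"]
def cr(i,u,v,k):return cv2.resize(i[v-k:v+k,u-k:u+k],(400,400),interpolation=cv2.INTER_CUBIC)
s=F["scene"]["image"]
cv2.imwrite("pics/z1.png",np.vstack([np.hstack([cr(t,147,225,33),cr(t,298,222,33)]),])); 
E
```

```text
capR scene 77 mean [ 0.4463 -0.0681] ztop 0.0299 rect [ 0.4438 -0.0665] [0.025 0.028] 65.6 circ [ 0.4427 -0.0655] 0.0161 pca 57.8
capR top 94 mean [ 0.4416 -0.0642] ztop 0.0304 rect [ 0.442  -0.0636] [0.027 0.026] 46.1 circ [ 0.4428 -0.0635] 0.0144 pca 65.2
capB scene 80 mean [ 0.3646 -0.3439] ztop 0.03 rect [ 0.3626 -0.3423] [0.025 0.031] 33.2 circ [ 0.3586 -0.344 ] 0.017 pca 88.7
capB top 100 mean [ 0.3604 -0.3392] ztop 0.0308 rect [ 0.3612 -0.3401] [0.027 0.027] 86.5 circ [ 0.3603 -0.3408] 0.0147 pca -70.3
spoon_fork1 scene 69 mean [0.3882 0.198 ] ztop 0.0141 rect [0.3937 0.1995] [0.117 0.018] 3.5 circ [0.3936 0.2006] 0.0589 pca 5.8
spoon_fork1 top 168 mean [0.3863 0.2007] ztop 0.0135 rect [0.3933 0.2022] [0.117 0.014] 5.3 circ [0.3938 0.1972] 0.0586 pca 5.3
sf2 scene 76 mean [ 0.4062 -0.2151] ztop 0.0124 rect [ 0.4124 -0.2159] [0.116 0.017] 12.8 circ [ 0.4115 -0.2117] 0.0582 pca 14.0
sf2 top 139 mean [ 0.4008 -0.2136] ztop 0.0136 rect [ 0.4022 -0.2133] [0.089 0.013] 13.7 circ [ 0.4023 -0.2137] 0.0449 pca 12.7
binR scene 491 mean [0.626  0.2738] ztop 0.037 rect [0.6166 0.2741] [0.
[... 979 characters left out ...]
 rect [0.4352 0.0722] [0.058 0.089] 47.0 circ [0.4387 0.0794] 0.047 pca -51.7
cup top 299 mean [0.4404 0.0769] ztop 0.0574 rect [0.4438 0.0816] [0.088 0.055] 89.1 circ [0.4363 0.0825] 0.0466 pca -74.9
cuprim scene 134 mean [0.442  0.0681] ztop 0.0579 rect [0.4349 0.0713] [0.056 0.082] 52.4 circ [0.4394 0.079 ] 0.0437 pca -51.2
cuprim top 151 mean [0.4405 0.076 ] ztop 0.0581 rect [0.445  0.0768] [0.076 0.056] 83.8 circ [0.4379 0.0784] 0.0418 pca -72.3
jar scene 264 mean [0.3773 0.3286] ztop 0.0743 rect [0.37   0.3344] [0.054 0.056] 34.6 circ [0.3684 0.3333] 0.0329 pca 46.5
jar top 493 mean [0.3699 0.3311] ztop 0.0756 rect [0.3698 0.3359] [0.054 0.056] 81.2 circ [0.3704 0.3369] 0.0291 pca 75.9
```

View pics/z1.png

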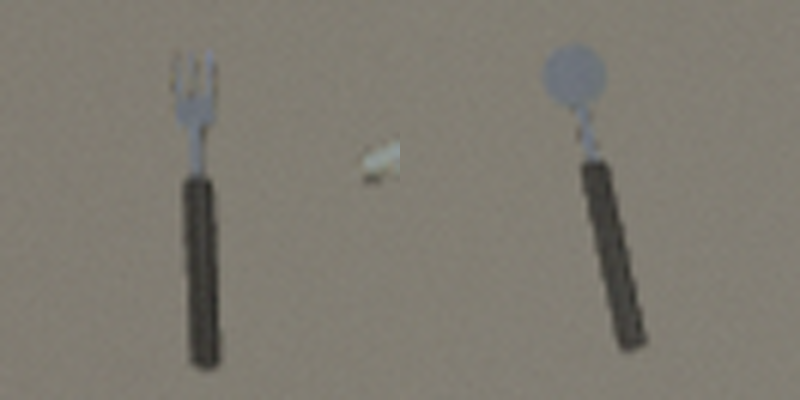

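```bash
cat > plan.py <<'E'
import numpy as np,sys
from scipy.spatial.transform import Rotation as R
from rig import ctrl
def plan(wps,s=None):
    "wps: x,y,z,yaw(deg) of tool y"
    s=s or ctrl.read_state(); Rc=s["tcp_rot"]; p=s["tcp_pos"]
    for x,y,z,a in wps:
        a=np.radians(a); ty=np.array([np.cos(a),np.sin(a),0]); tz=np.array([0,0,-1.]); Rt=np.c_[np.cross(ty,tz),ty,tz]
        r=np.degrees(R.from_matrix(Rc.T@Rt).as_rotvec()); d=Rc.T@(np.array([x,y,z])-p)
        print((x,y,z),r.round(1).tolist(),d.round(4).tolist())
E
python3 - <<'E'
from plan import *; from h import *; import pickle
plan([(.4425,-.0645,.12,97),(.4425,-.0645,.024,97)])
f=pickle.load(open("top.pkl","rb")); g=pickle.load(open("scene.pkl","rb"))
for n,u,v,h in [("fork front",146.7,221.8,.01),("fork back",148,252.2,.01),("fork tines mid",146.8,203,.003),("spoon bowl",293.9,201.2,.007),("spoon front",297.5,215.7,.01),("spoon back",302.5,246,.01)]: print(n,plane(f,u,v,h).round(4))
for n,F in(("top",f),("scene",g)):
    w=cloud(F); x,y=w[...,0],w[...,1]
    i=F["image"].astype(int); br=i.min(-1)
    for nm,(cx,cy,r,zc) in dict(saucer=(.645,-.078,.1,.010),cup=(.44,.07,.07,.05)).items():
        roi=np.hypot(x-cx,y-cy)<r
        m=roi&((br>np.median(br[roi])+18) if nm=="saucer" else (w[...,2]>.05))
        b=max(blobs(m),key=lambda t:t[1][4])[2]
        p=w[b]; q=p[(p[:,2]>.009)&(p[:,2]<.016)] if nm=="saucer" else p
        A=np.c_[2*q[:,:2],np.ones(len(q))]
        for it in range(6):
            s=np.linalg.lstsq(A,(q[:,:2]**2).sum(1),rcond=None)[0]; R_=np.sqrt(s[2]+s[0]**2+s[1]**2)
            e=abs(np.hypot(q[:,0]-s[0],q[:,1]-s[1])-R_); k=e<np.percentile(e,85); q=q[k];A=A[k]
        c=cv2.minEnclosingCircle(p[:,:2].astype(np.float32))
        print(n,nm,len(p),"fit",s[:2].round(4),R_.round(4),"circ",np.round(c[0],4),round(c[1],4),"z",np.percentile(p[:,2],[5,50,95]).round(3))
        if nm=="cup":
            ear=roi&(w[...,2]>.02)&(np.hypot(x-s[0],y-s[1])>.036)&(y>s[1]); pe=w[ear]; d=np.median(pe[:,:2],0)-s[:2]; print("ear",len(pe),np.median(pe,0).round(3),np.degrees(np.arctan2(d[1],d[0])))
E
```

```text
(0.4425, -0.0645, 0.12) [-0.1, -0.0, -29.6] [-0.4334, -0.4891, 0.1303]
(0.4425, -0.0645, 0.024) [-0.1, -0.0, -29.6] [-0.4334, -0.4889, 0.2263]
fork front [0.4142 0.2012 0.01  ]
fork back [0.3324 0.1936 0.01  ]
fork tines mid [0.4662 0.2058 0.003 ]
spoon bowl [ 0.4776 -0.1975  0.007 ]
spoon front [ 0.438  -0.2078  0.01  ]
spoon back [ 0.3566 -0.2223  0.01  ]
top saucer 1522 fit [ 0.6581 -0.0877] 0.0553 circ [ 0.6584 -0.0883] 0.0622 z [0.001 0.009 0.015]
top cup 113 fit [0.4439 0.0674] 0.0277 circ [0.4389 0.0764] 0.0396 z [0.051 0.055 0.058]
ear 42 [0.424 0.113 0.046] 113.63782473943769
scene saucer 2478 fit [ 0.6548 -0.0874] 0.0549 circ [ 0.6452 -0.0781] 0.1 z [-0.003  0.001  0.013]
scene cup 77 fit [0.4406 0.0657] 0.0274 circ [0.4427 0.0717] 0.0358 z [0.05  0.053 0.058]
ear 27 [0.424 0.117 0.038] 108.26779213840783
```

{"method": "play_rows", "body": {
  "steps": [
    [0, 0, -29.6, -0.433, -0.489, 0.13, 1],
    [0, 0, -29.6, -0.433, -0.489, 0.13, 1],
    [0, 0, -29.6, -0.433, -0.489, 0.13, 1],
    [0, 0, -29.6, -0.433, -0.489, 0.13, 1],
    [0, 0, -29.6, -0.433, -0.489, 0.13, 1],
    [0, 0, -29.6, -0.433, -0.489, 0.13, 1],
    [0, 0, -29.6, -0.433, -0.489, 0.13, 1],
    [0, 0, -29.6, -0.433, -0.489, 0.13, 1],
    [0, 0, -29.6, -0.433, -0.489, 0.13, 1],
    [0, 0, -29.6, -0.433, -0.489, 0.13, 1],
    [0, 0, -29.6, -0.433, -0.489, 0.13, 1],
    [0, 0, -29.6, -0.433, -0.489, 0.13, 1],
    [0, 0, -29.6, -0.433, -0.489, 0.13, 1],
    [0, 0, -29.6, -0.433, -0.489, 0.13, 1],
    [0, 0, -29.6, -0.433, -0.489, 0.13, 1],
    [0, 0, -29.6, -0.433, -0.489, 0.13, 1],
    [0, 0, -29.6, -0.433, -0.489, 0.13, 1]
  ]
}}

```text
clock: 1.8
tcp_pos: [0.442, -0.0627, 0.1203]
tcp_rot: [[-0.992, -0.124, -0.0], [-0.124, 0.992, 0.0], [0.0, 0.0, -1.0]]
ft_force: [0.3, 0.0, 0.9]
gripper_width: 0.0852
gripper_force: 0.0
```

```bash
python3 - <<'E'
from plan import *
from rig import ctrl; import cv2
plan([(.4425,-.0645,.06,97),(.4425,-.0645,.024,97)])
print(ctrl.read_state()["joints"])
f=ctrl.grab_frame("scene"); cv2.imwrite("pics/a1.png",cv2.resize(f["image"][60:260,180:440],(780,600)))
E
```

```text
(0.4425, -0.0645, 0.06) [0.0, -0.0, 0.1] [-0.0003, -0.0019, 0.0603]
(0.4425, -0.0645, 0.024) [0.0, -0.0, 0.1] [-0.0003, -0.0019, 0.0963]
[-1.41142278e-01  1.27799672e-01 -5.97652835e-01  8.45856815e-01
  3.56424638e-04 -2.65141434e-01]
```

View pics/a1.png

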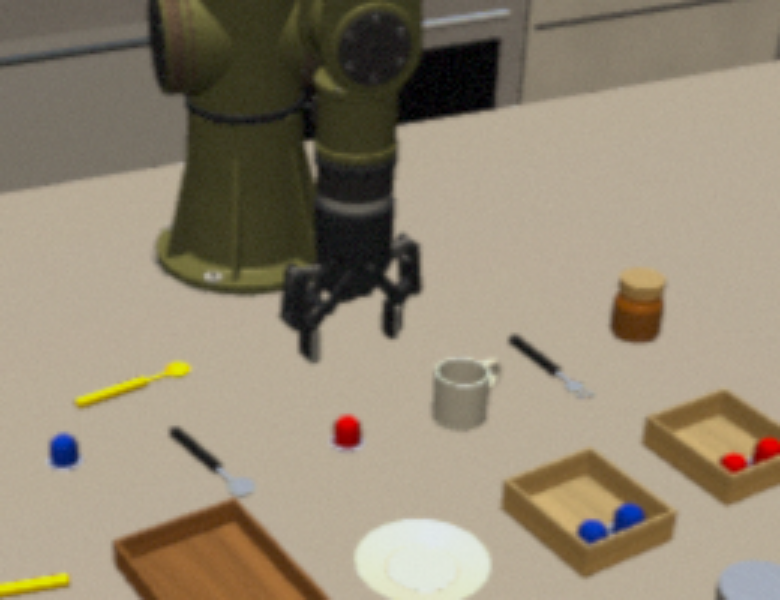

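{"method": "play_rows", "body": {
  "steps": [
    [0, 0, 0, 0, -0.002, 0.05, 1],
    [0, 0, 0, 0, -0.002, 0.08, 1],
    [0, 0, 0, 0, -0.002, 0.096, 1],
    [0, 0, 0, 0, -0.002, 0.096, 1],
    [0, 0, 0, 0, -0.002, 0.096, 0.3],
    [0, 0, 0, 0, -0.002, 0.096, 0.2],
    [0, 0, 0, 0, -0.002, 0.096, 0.2],
    [0, 0, 0, 0, -0.002, 0.096, 0.2],
    [0, 0, 0, 0, -0.002, 0.096, 0.2],
    [0, 0, 0, 0, -0.002, 0.096, 0.2],
    [0, 0, 0, 0, -0.002, 0.096, 0.2]
  ]
}}

```text
clock: 2.95
tcp_pos: [0.4436, -0.0657, 0.0256]
tcp_rot: [[-0.992, -0.122, 0.002], [-0.122, 0.992, 0.0], [-0.002, -0.0, -1.0]]
ft_force: [-1.7, 0.5, 9.5]
gripper_width: 0.0271
gripper_force: 59.0
```

```bash
python3 - <<'E'
from plan import *
c,s_=np.cos(np.radians(7.2)),np.sin(np.radians(7.2))
x,y=.618-.022*c,.2755-.022*s_
print(x,y)
plan([(.4425,-.0645,.12,97),(x,y,.12,97),(x,y,.029,97)])
E
```

```text
0.5961734765710814 0.2727426688615853
(0.4425, -0.0645, 0.12) [-0.0, 0.1, 0.0] [0.0008, 0.0013, -0.0944]
(np.float64(0.5961734765710814), np.float64(0.2727426688615853), 0.12) [-0.0, 0.1, 0.0] [-0.193, 0.3172, -0.0941]
(np.float64(0.5961734765710814), np.float64(0.2727426688615853), 0.029) [-0.0, 0.1, 0.0] [-0.1928, 0.3172, -0.0031]
```

{"method": "play_rows", "body": {
  "steps": [
    [0, 0, 0, 0, 0, -0.04, 0.2],
    [0, 0, 0, 0, 0, -0.095, 0.2],
    [0, 0, 0, 0, 0, -0.095, 0.2],
    [0, 0, 0, 0, 0, -0.095, 0.2],
    [0, 0, 0, 0, 0, -0.095, 0.2]
  ]
}}

```text
clock: 3.45
tcp_pos: [0.4422, -0.0656, 0.1188]
tcp_rot: [[-0.992, -0.122, -0.0], [-0.122, 0.992, 0.0], [0.0, 0.0, -1.0]]
ft_force: [0.2, 0.7, 0.4]
gripper_width: 0.0273
gripper_force: 59.7
```

```bash
python3 - <<'E'
from plan import *; from h import *
from rig import ctrl; import cv2
plan([(.596,.273,.12,97),(.596,.273,.029,97)])
s=ctrl.read_state(); print(s["tcp_pos"],s["ft_force"],s["gripper_width"])
f=ctrl.grab_frame("scene"); cv2.imwrite("pics/a2.png",cv2.resize(f["image"][130:210,250:350],(750,600),interpolation=cv2.INTER_CUBIC))
w=cloud(f)
for c,st,b in blobs(masks(f)["red"]):
    p=w[b]; print(c.round(1),st,np.nanmedian(p,0).round(4),np.nanpercentile(p[:,2],[3,97]).round(4))
E
```

```text
(0.596, 0.273, 0.12) [0.0, -0.0, 0.0] [-0.1941, 0.3172, -0.0013]
(0.596, 0.273, 0.029) [0.0, -0.0, 0.0] [-0.1941, 0.3172, 0.0897]
[ 0.44219106 -0.0656153   0.1187971 ] [0.24187303 0.68172013 0.37165604] 0.027299674363399636
[296.6 177.2] [294 173   7  10  60] [ 0.449  -0.0662  0.1143] [0.0982 0.1216]
[435.6 209.4] [432 206   9   8  47] [0.6529 0.2969 0.0282] [0.0194 0.0339]
[424.5 213.8] [421 211   8   6  33] [0.6607 0.2514 0.0304] [0.0246 0.0338]
```

View pics/a2.png

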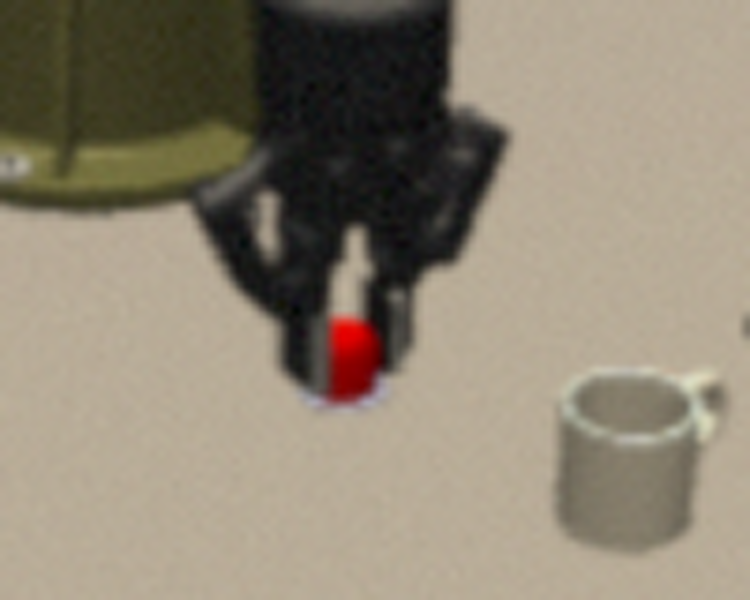

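{"method": "play_rows", "body": {
  "steps": [
    [0, 0, 0, -0.194, 0.317, -0.001, 0.2],
    [0, 0, 0, -0.194, 0.317, -0.001, 0.2],
    [0, 0, 0, -0.194, 0.317, -0.001, 0.2],
    [0, 0, 0, -0.194, 0.317, -0.001, 0.2],
    [0, 0, 0, -0.194, 0.317, -0.001, 0.2],
    [0, 0, 0, -0.194, 0.317, -0.001, 0.2],
    [0, 0, 0, -0.194, 0.317, -0.001, 0.2],
    [0, 0, 0, -0.194, 0.317, -0.001, 0.2],
    [0, 0, 0, -0.194, 0.317, -0.001, 0.2],
    [0, 0, 0, -0.194, 0.317, -0.001, 0.2],
    [0, 0, 0, -0.194, 0.317, -0.001, 0.2],
    [0, 0, 0, -0.194, 0.317, 0.03, 0.2],
    [0, 0, 0, -0.194, 0.317, 0.06, 0.2],
    [0, 0, 0, -0.194, 0.317, 0.075, 0.2],
    [0, 0, 0, -0.194, 0.317, 0.08, 0.2],
    [0, 0, 0, -0.194, 0.317, 0.08, 0.2],
    [0, 0, 0, -0.194, 0.317, 0.08, 0.2]
  ]
}}

```text
clock: 5.2
tcp_pos: [0.5973, 0.2728, 0.0406]
tcp_rot: [[-0.993, -0.122, 0.002], [-0.122, 0.993, 0.001], [-0.002, 0.0, -1.0]]
ft_force: [0.2, -0.1, 0.3]
gripper_width: 0.0272
gripper_force: 59.7
```

```bash
python3 - <<'E'
from plan import *
plan([(.596,.273,.030,97)])
E
```

```text
(0.596, 0.273, 0.03) [0.0, 0.1, 0.0] [0.0013, 0.0003, 0.0106]
```

{"method": "play_rows", "body": {
  "steps": [
    [0, 0, 0, 0.001, 0, 0.005, 0.2],
    [0, 0, 0, 0.001, 0, 0.009, 0.2],
    [0, 0, 0, 0.001, 0, 0.009, 0.2],
    [0, 0, 0, 0.001, 0, 0.009, 0.2],
    [0, 0, 0, 0.001, 0, 0.009, 0.2],
    [0, 0, 0, 0.001, 0, 0.009, 0.3],
    [0, 0, 0, 0.001, 0, 0.009, 0.4],
    [0, 0, 0, 0.001, 0, 0.009, 0.5],
    [0, 0, 0, 0.001, 0, 0.009, 0.5],
    [0, 0, 0, 0.001, 0, 0.009, 0.5],
    [0, 0, 0, 0.001, 0, -0.03, 0.5],
    [0, 0, 0, 0.001, 0, -0.08, 0.5],
    [0, 0, 0, 0.001, 0, -0.1, 0.6],
    [0, 0, 0, 0.001, 0, -0.1, 1],
    [0, 0, 0, 0.001, 0, -0.1, 1]
  ]
}}

```text
clock: 6.7
tcp_pos: [0.5955, 0.2727, 0.1395]
tcp_rot: [[-0.992, -0.122, 0.001], [-0.122, 0.992, 0.0], [-0.001, 0.0, -1.0]]
ft_force: [-0.9, 0.4, -0.4]
gripper_width: 0.0778
gripper_force: 0.0
```

```bash
python3 - <<'E'
from plan import *
plan([(.3605,-.341,.12,97),(.3605,-.341,.026,97)])
E
```

```text
(0.3605, -0.341, 0.12) [0.0, 0.0, 0.0] [0.3084, -0.5803, 0.0191]
(0.3605, -0.341, 0.026) [0.0, 0.0, 0.0] [0.3085, -0.5803, 0.1131]
```

{"method": "play_rows", "body": {
  "steps": [
    [0, 0, 0, 0.308, -0.58, 0.019, 1],
    [0, 0, 0, 0.308, -0.58, 0.019, 1],
    [0, 0, 0, 0.308, -0.58, 0.019, 1],
    [0, 0, 0, 0.308, -0.58, 0.019, 1],
    [0, 0, 0, 0.308, -0.58, 0.019, 1],
    [0, 0, 0, 0.308, -0.58, 0.019, 1],
    [0, 0, 0, 0.308, -0.58, 0.019, 1],
    [0, 0, 0, 0.308, -0.58, 0.019, 1],
    [0, 0, 0, 0.308, -0.58, 0.019, 1],
    [0, 0, 0, 0.308, -0.58, 0.019, 1],
    [0, 0, 0, 0.308, -0.58, 0.019, 1],
    [0, 0, 0, 0.308, -0.58, 0.019, 1],
    [0, 0, 0, 0.308, -0.58, 0.019, 1],
    [0, 0, 0, 0.308, -0.58, 0.019, 1],
    [0, 0, 0, 0.308, -0.58, 0.019, 1],
    [0, 0, 0, 0.308, -0.58, 0.019, 1],
    [0, 0, 0, 0.308, -0.58, 0.019, 1]
  ]
}}

```text
clock: 8.4
tcp_pos: [0.3609, -0.339, 0.1197]
tcp_rot: [[-0.992, -0.124, -0.001], [-0.124, 0.992, 0.001], [0.001, 0.002, -1.0]]
ft_force: [0.3, 1.1, 0.3]
gripper_width: 0.0859
gripper_force: 0.0
```

```bash
python3 - <<'E'
from plan import *; from h import *
plan([(.3605,-.341,.026,97)])
a=ctrl.grab_frame("scene"); b=ctrl.grab_frame("top")
for n,f in(("scene",a),("top",b)):
    w=cloud(f)
    for k in("red","blue"):
        for c,st,m in blobs(masks(f)[k],8):
            p=w[m]; md=np.nanmedian(p,0)
            if .3<md[0]<.75: print(n,k,c.round(1),st[4],md.round(4),np.nanpercentile(p[:,2],[3,97]).round(4))
i=np.hstack([cv2.resize(a["image"][185:255,340:460],(400,300),interpolation=2),cv2.resize(b["image"][105:180,90:190],(400,300),interpolation=2)])
cv2.imwrite("pics/a3.png",i)
E
```

```text
(0.3605, -0.341, 0.026) [0.1, -0.0, 0.2] [0.0006, -0.0021, 0.0937]
scene red [415.5 203.8] 66 [0.6004 0.2654 0.0248] [0.0101 0.0324]
scene red [435.4 209.4] 47 [0.6527 0.2978 0.0294] [0.0202 0.0333]
scene red [424.4 213.8] 32 [0.661  0.2518 0.0301] [0.0265 0.0326]
scene blue [200.6 209.8] 65 [ 0.3684 -0.3438  0.0214] [0.0046 0.0289]
scene blue [388.8 231.6] 50 [0.6889 0.1085 0.0291] [0.0171 0.0339]
scene blue [377.1 236.6] 42 [0.6975 0.0644 0.0299] [0.0244 0.0337]
top red [128.9 131.9] 22 [0.6571 0.2536 0.0324] [0.0282 0.0362]
top red [111.2 134.3] 20 [0.6499 0.3028 0.0326] [0.0298 0.0367]
top red [121.7 155.1] 10 [0.5924 0.2718 0.0322] [0.0285 0.0343]
top blue [197.4 119.9] 36 [0.6933 0.069  0.032 ] [0.0291 0.0346]
top blue [180.9 122.1] 37 [0.686  0.1137 0.0329] [0.0288 0.0372]
```

View pics/a3.png

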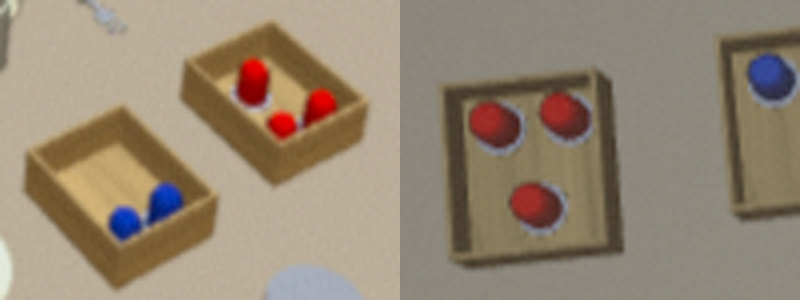

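{"method": "play_rows", "body": {
  "steps": [
    [0, 0, 0, 0, -0.002, 0.05, 1],
    [0, 0, 0, 0, -0.002, 0.08, 1],
    [0, 0, 0, 0, -0.002, 0.094, 1],
    [0, 0, 0, 0, -0.002, 0.094, 1],
    [0, 0, 0, 0, -0.002, 0.094, 0.3],
    [0, 0, 0, 0, -0.002, 0.094, 0.2],
    [0, 0, 0, 0, -0.002, 0.094, 0.2],
    [0, 0, 0, 0, -0.002, 0.094, 0.2],
    [0, 0, 0, 0, -0.002, 0.094, 0.2],
    [0, 0, 0, 0, -0.002, 0.094, 0.2],
    [0, 0, 0, 0, -0.002, 0.094, 0.2]
  ]
}}

```text
clock: 9.6
tcp_pos: [0.3617, -0.3433, 0.0276]
tcp_rot: [[-0.992, -0.122, 0.002], [-0.122, 0.992, -0.001], [-0.001, -0.001, -1.0]]
ft_force: [-1.7, 1.5, 7.7]
gripper_width: 0.0271
gripper_force: 59.0
```

```bash
python3 - <<'E'
from plan import *
a=np.radians(7.4); x,y=.655-.022*np.cos(a),.0875-.022*np.sin(a); print(x,y)
plan([(x,y,.12,97),(x,y,.035,97),(x,y,.031,97)])
E
```

```text
0.6331832344275721 0.08466649687529361
(np.float64(0.6331832344275721), np.float64(0.08466649687529361), 0.12) [-0.1, 0.1, 0.0] [-0.3219, 0.3914, -0.0924]
(np.float64(0.6331832344275721), np.float64(0.08466649687529361), 0.035) [-0.1, 0.1, 0.0] [-0.3218, 0.3915, -0.0074]
(np.float64(0.6331832344275721), np.float64(0.08466649687529361), 0.031) [-0.1, 0.1, 0.0] [-0.3218, 0.3915, -0.0034]
```

{"method": "play_rows", "body": {
  "steps": [
    [0, 0, 0, 0, 0, -0.04, 0.2],
    [0, 0, 0, 0, 0, -0.08, 0.2],
    [0, 0, 0, -0.322, 0.39, -0.094, 0.2],
    [0, 0, 0, -0.322, 0.39, -0.094, 0.2],
    [0, 0, 0, -0.322, 0.39, -0.094, 0.2],
    [0, 0, 0, -0.322, 0.39, -0.094, 0.2],
    [0, 0, 0, -0.322, 0.39, -0.094, 0.2],
    [0, 0, 0, -0.322, 0.39, -0.094, 0.2],
    [0, 0, 0, -0.322, 0.39, -0.094, 0.2],
    [0, 0, 0, -0.322, 0.39, -0.094, 0.2],
    [0, 0, 0, -0.322, 0.39, -0.094, 0.2],
    [0, 0, 0, -0.322, 0.39, -0.094, 0.2],
    [0, 0, 0, -0.322, 0.39, -0.094, 0.2],
    [0, 0, 0, -0.322, 0.39, -0.094, 0.2],
    [0, 0, 0, -0.322, 0.39, -0.094, 0.2],
    [0, 0, 0, -0.322, 0.39, -0.094, 0.2],
    [0, 0, 0, -0.322, 0.39, -0.05, 0.2],
    [0, 0, 0, -0.322, 0.39, -0.025, 0.2],
    [0, 0, 0, -0.322, 0.39, -0.015, 0.2],
    [0, 0, 0, -0.322, 0.39, -0.015, 0.2]
  ]
}}

```text
clock: 11.6
tcp_pos: [0.6312, 0.0826, 0.0401]
tcp_rot: [[-0.993, -0.121, -0.003], [-0.121, 0.993, -0.0], [0.003, -0.0, -1.0]]
ft_force: [0.4, 1.1, -0.1]
gripper_width: 0.0269
gripper_force: 59.5
```

```bash
python3 - <<'E'
from plan import *
plan([(.633,.0847,.032,97)]); print(ctrl.read_state()["tcp_pos"])
E
```

```text
(0.633, 0.0847, 0.032) [-0.0, -0.2, -0.0] [-0.0021, 0.0019, 0.0081]
[0.63120643 0.08256811 0.04005795]
```

Down, release, lift.

{"method": "play_rows", "body": {
  "steps": [
    [0, 0, 0, -0.001, 0.001, 0.004, 0.2],
    [0, 0, 0, -0.001, 0.001, 0.008, 0.2],
    [0, 0, 0, -0.001, 0.001, 0.008, 0.2],
    [0, 0, 0, -0.001, 0.001, 0.008, 0.2],
    [0, 0, 0, -0.001, 0.001, 0.008, 0.2],
    [0, 0, 0, -0.001, 0.001, 0.008, 0.3],
    [0, 0, 0, -0.001, 0.001, 0.008, 0.4],
    [0, 0, 0, -0.001, 0.001, 0.008, 0.5],
    [0, 0, 0, -0.001, 0.001, 0.008, 0.5],
    [0, 0, 0, -0.001, 0.001, 0.008, 0.5],
    [0, 0, 0, -0.001, 0.001, -0.03, 0.5],
    [0, 0, 0, -0.001, 0.001, -0.08, 0.5],
    [0, 0, 0, -0.001, 0.001, -0.1, 0.6],
    [0, 0, 0, -0.001, 0.001, -0.1, 0.6],
    [0, 0, 0, -0.001, 0.001, -0.1, 0.6]
  ]
}}

```text
clock: 13.1
tcp_pos: [0.6338, 0.0849, 0.1414]
tcp_rot: [[-0.992, -0.123, 0.001], [-0.123, 0.992, 0.0], [-0.001, -0.0, -1.0]]
ft_force: [-0.3, -0.1, -1.2]
gripper_width: 0.051
gripper_force: 0.0
```

```bash
python3 - <<'E'
from plan import *
# spoon: axis from bowl (.4776,-.1975) to handle back (.3566,-.2223); front (.438,-.2078)
b=np.array([.4776,-.1975]);h=np.array([.3566,-.2223]);d=b-h;L=np.linalg.norm(d);d/=L
yaw=np.degrees(np.arctan2(d[1],d[0])); print("len",L,"(125)",yaw,"front",np.dot(np.array([.438,-.2078])-h,d),"(86)")
o=h+d*.0745; print("origin",o,o-d*.006)
g=o-d*.006
plan([(*g,.12,90+yaw),(*g,.022,90+yaw)])
E
```

```text
len 0.12351534317646538 (125) 11.582854097563587 front 0.0826536990259946 (86)
origin [ 0.42958284 -0.20734153] [ 0.42370502 -0.20854624]
(np.float64(0.4237050234476399), np.float64(-0.20854624312808703), 0.12) [-0.0, 0.0, -4.5] [0.2445, -0.2655, 0.0213]
(np.float64(0.4237050234476399), np.float64(-0.20854624312808703), 0.022) [-0.0, 0.0, -4.5] [0.2446, -0.2655, 0.1193]
```

{"method": "play_rows", "body": {
  "steps": [
    [0, 0, -5.5, 0.244, -0.265, 0.02, 0.6],
    [0, 0, -5.5, 0.244, -0.265, 0.02, 0.6],
    [0, 0, -5.5, 0.244, -0.265, 0.02, 0.6],
    [0, 0, -5.5, 0.244, -0.265, 0.02, 0.6],
    [0, 0, -5.5, 0.244, -0.265, 0.02, 0.6],
    [0, 0, -5.5, 0.244, -0.265, 0.02, 0.6],
    [0, 0, -5.5, 0.244, -0.265, 0.02, 0.6],
    [0, 0, -5.5, 0.244, -0.265, 0.02, 0.6],
    [0, 0, -5.5, 0.244, -0.265, 0.02, 0.6],
    [0, 0, -5.5, 0.244, -0.265, 0.05, 0.6],
    [0, 0, -5.5, 0.244, -0.265, 0.08, 0.6],
    [0, 0, -5.5, 0.244, -0.265, 0.08, 0.6],
    [0, 0, -5.5, 0.244, -0.265, 0.08, 0.6],
    [0, 0, -5.5, 0.244, -0.265, 0.08, 0.6]
  ]
}}

```text
clock: 14.5
tcp_pos: [0.4253, -0.2077, 0.0623]
tcp_rot: [[-0.976, -0.218, 0.001], [-0.218, 0.976, -0.0], [-0.001, -0.001, -1.0]]
ft_force: [0.2, -0.1, 1.2]
gripper_width: 0.0514
gripper_force: 0.0
```

```bash
python3 - <<'E'
from plan import *; from h import *
plan([(.4237,-.2085,.022,102.5)])
a=ctrl.grab_frame("scene"); b=ctrl.grab_frame("top")
i=np.hstack([cv2.resize(a["image"][170:250,210:300],(400,356),interpolation=2),cv2.resize(a["image"][185:265,330:420],(400,356),interpolation=2)])
cv2.imwrite("pics/a4.png",i)
E
```

```text
(0.4237, -0.2085, 0.022) [-0.0, 0.1, 0.1] [0.0018, -0.0004, 0.0403]
```

View pics/a4.png

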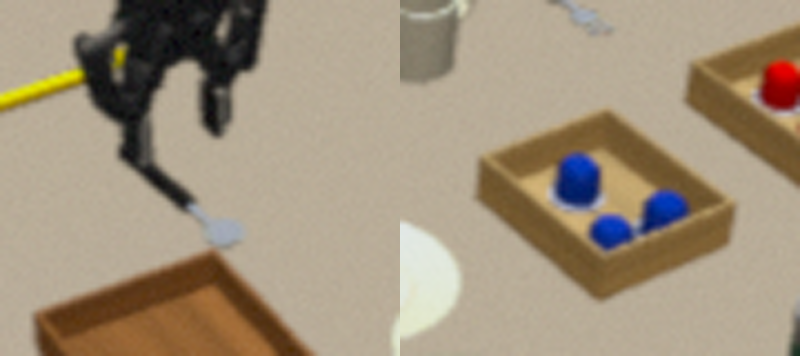

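{"method": "play_rows", "body": {
  "steps": [
    [0, 0, 0, 0.001, 0, 0.02, 0.6],
    [0, 0, 0, 0.001, 0, 0.035, 0.6],
    [0, 0, 0, 0.001, 0, 0.04, 0.6],
    [0, 0, 0, 0.001, 0, 0.04, 0.6],
    [0, 0, 0, 0.001, 0, 0.04, 0.3],
    [0, 0, 0, 0.001, 0, 0.04, 0.05],
    [0, 0, 0, 0.001, 0, 0.04, 0.05],
    [0, 0, 0, 0.001, 0, 0.04, 0.05],
    [0, 0, 0, 0.001, 0, 0.04, 0.05],
    [0, 0, 0, 0.001, 0, 0.04, 0.05],
    [0, 0, 0, 0.001, 0, 0.04, 0.05]
  ]
}}

```text
clock: 15.7
tcp_pos: [0.4237, -0.2085, 0.0223]
tcp_rot: [[-0.976, -0.217, 0.001], [-0.217, 0.976, -0.001], [-0.001, -0.001, -1.0]]
ft_force: [-0.6, 0.3, 5.6]
gripper_width: 0.0096
gripper_force: 58.9
```

```bash
python3 - <<'E'
from plan import *
s=ctrl.read_state(); print(s["gripper_width"],s["tcp_pos"])
a=np.radians(7.4); c,n=np.cos(a),np.sin(a)
for nm,ly in(("spoon",-.028),("fork",.028)):
    lx=-.002; x,y=.616+lx*c-ly*n,-.2695+lx*n+ly*c; print(nm,x,y)
    if nm=="spoon": plan([(*s["tcp_pos"][:2],.08,102.5),(x,y,.09,97.4),(x,y,.045,97.4),(x,y,.027,97.4)])
E
```

```text
0.009557521250709832 [ 0.42368075 -0.20852845  0.0222604 ]
spoon 0.6176229343794056 -0.29752438373988166
(np.float64(0.4236807523009062), np.float64(-0.20852844822236988), 0.08) [-0.1, 0.1, 0.0] [-0.0001, -0.0001, -0.0577]
(np.float64(0.6176229343794056), np.float64(-0.29752438373988166), 0.09) [-0.1, 0.1, 5.1] [-0.1701, -0.1291, -0.0674]
(np.float64(0.6176229343794056), np.float64(-0.29752438373988166), 0.045) [-0.1, 0.1, 5.1] [-0.17, -0.129, -0.0224]
(np.float64(0.6176229343794056), np.float64(-0.29752438373988166), 0.027) [-0.1, 0.1, 5.1] [-0.17, -0.129, -0.0044]
fork 0.610410380971062 -0.24199079864642858
```

{"method": "play_rows", "body": {
  "steps": [
    [0, 0, 0, 0, 0, -0.03, 0.05],
    [0, 0, 0, 0, 0, -0.068, 0.05],
    [0, 0, 5, -0.17, -0.129, -0.068, 0.05],
    [0, 0, 5, -0.17, -0.129, -0.068, 0.05],
    [0, 0, 5, -0.17, -0.129, -0.068, 0.05],
    [0, 0, 5, -0.17, -0.129, -0.068, 0.05],
    [0, 0, 5, -0.17, -0.129, -0.068, 0.05],
    [0, 0, 5, -0.17, -0.129, -0.068, 0.05],
    [0, 0, 5, -0.17, -0.129, -0.068, 0.05],
    [0, 0, 5, -0.17, -0.129, -0.068, 0.05],
    [0, 0, 5, -0.17, -0.129, -0.068, 0.05]
  ]
}}

```text
clock: 16.8
tcp_pos: [0.6159, -0.2967, 0.0896]
tcp_rot: [[-0.991, -0.131, -0.001], [-0.131, 0.991, 0.0], [0.0, 0.0, -1.0]]
ft_force: [0.3, -0.3, -0.1]
gripper_width: 0.0093
gripper_force: 58.9
```

```bash
python3 - <<'E'
from plan import *; from h import *
plan([(.6176,-.2975,.0275,97.4)])
a=ctrl.grab_frame("scene"); b=ctrl.grab_frame("top")
i=np.hstack([cv2.resize(a["image"][195:295,205:305],(400,400),interpolation=2),cv2.resize(b["image"][100:200,270:370],(400,400),interpolation=2)])
cv2.imwrite("pics/a5.png",i)
E
```

```text
(0.6176, -0.2975, 0.0275) [0.0, -0.0, 0.1] [-0.0016, -0.001, 0.0621]
```

View pics/a5.png

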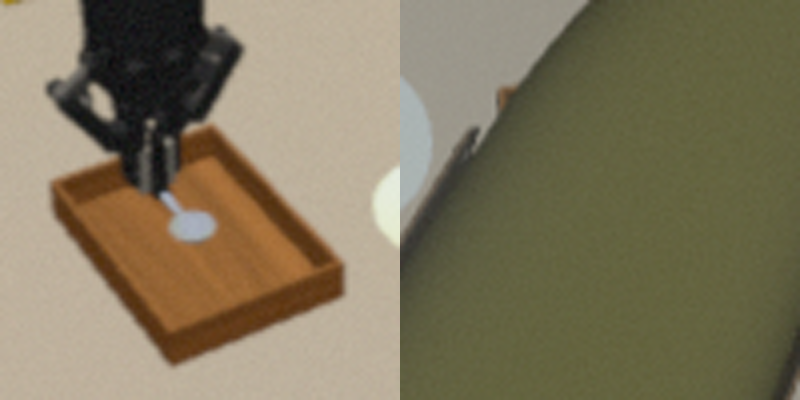

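{"method": "play_rows", "body": {
  "steps": [
    [0, 0, 0, 0, 0, 0.03, 0.05],
    [0, 0, 0, 0, 0, 0.05, 0.05],
    [0, 0, 0, 0, 0, 0.058, 0.05],
    [0, 0, 0, 0, 0, 0.062, 0.05],
    [0, 0, 0, 0, 0, 0.062, 0.05],
    [0, 0, 0, 0, 0, 0.062, 0.05],
    [0, 0, 0, 0, 0, 0.062, 0.05],
    [0, 0, 0, 0, 0, 0.062, 0.15],
    [0, 0, 0, 0, 0, 0.062, 0.22],
    [0, 0, 0, 0, 0, 0.062, 0.28],
    [0, 0, 0, 0, 0, 0.062, 0.28],
    [0, 0, 0, 0, 0, 0.062, 0.28],
    [0, 0, 0, 0, 0, 0.04, 0.28],
    [0, 0, 0, 0, 0, 0, 0.28],
    [0, 0, 0, 0, 0, -0.03, 0.6],
    [0, 0, 0, 0, 0, -0.03, 0.6],
    [0, 0, 0, 0, 0, -0.03, 0.6]
  ]
}}

```text
clock: 18.6
tcp_pos: [0.6176, -0.2975, 0.1202]
tcp_rot: [[-0.991, -0.131, 0.002], [-0.131, 0.991, -0.001], [-0.002, -0.001, -1.0]]
ft_force: [0.0, 0.7, 0.4]
gripper_width: 0.0515
gripper_force: 0.0
```

```bash
python3 - <<'E'
from plan import *
b=np.array([.4662,.2058]);h=np.array([.3324,.1936]);f=np.array([.4142,.2012]);d=f-h
yaw=np.degrees(np.arctan2(d[1],d[0])); d=b-h; L=np.linalg.norm(d); d/=L
print(L,"(~125)",yaw,np.degrees(np.arctan2(d[1],d[0])),np.dot(f-h,d),"(86)")
o=(h+f)/2+d*.032; g=o-d*.006; print(o,g)
plan([(*g,.12,90+5.2),(*g,.022,90+5.2)])
E
```

```text
0.13435505200773065 (~125) 5.308085804194668 5.209872513698563 0.08215217690038867 (86)
[0.4051678  0.20030573] [0.39919259 0.19976091]
(np.float64(0.39919258794525886), np.float64(0.19976090861683227), 0.12) [-0.1, 0.1, 2.3] [0.1513, 0.5216, -0.0006]
(np.float64(0.39919258794525886), np.float64(0.19976090861683227), 0.022) [-0.1, 0.1, 2.3] [0.1514, 0.5217, 0.0974]
```

{"method": "play_rows", "body": {
  "steps": [
    [0, 0, 2.3, 0.151, 0.521, 0, 0.6],
    [0, 0, 2.3, 0.151, 0.521, 0, 0.6],
    [0, 0, 2.3, 0.151, 0.521, 0, 0.6],
    [0, 0, 2.3, 0.151, 0.521, 0, 0.6],
    [0, 0, 2.3, 0.151, 0.521, 0, 0.6],
    [0, 0, 2.3, 0.151, 0.521, 0, 0.6],
    [0, 0, 2.3, 0.151, 0.521, 0, 0.6],
    [0, 0, 2.3, 0.151, 0.521, 0, 0.6],
    [0, 0, 2.3, 0.151, 0.521, 0, 0.6],
    [0, 0, 2.3, 0.151, 0.521, 0, 0.6],
    [0, 0, 2.3, 0.151, 0.521, 0, 0.6],
    [0, 0, 2.3, 0.151, 0.521, 0, 0.6],
    [0, 0, 2.3, 0.151, 0.521, 0, 0.6],
    [0, 0, 2.3, 0.151, 0.521, 0.03, 0.6],
    [0, 0, 2.3, 0.151, 0.521, 0.06, 0.6],
    [0, 0, 2.3, 0.151, 0.521, 0.06, 0.6],
    [0, 0, 2.3, 0.151, 0.521, 0.06, 0.6]
  ]
}}

```text
clock: 20.3
tcp_pos: [0.3985, 0.198, 0.0589]
tcp_rot: [[-0.996, -0.089, -0.002], [-0.089, 0.996, -0.001], [0.002, -0.001, -1.0]]
ft_force: [0.2, -0.0, 0.1]
gripper_width: 0.0514
gripper_force: 0.0
```

```bash
python3 - <<'E'
from plan import *; from h import *
plan([(.399,.1998,.022,95.2)])
a=ctrl.grab_frame("scene"); b=ctrl.grab_frame("top")
i=np.hstack([cv2.resize(a["image"][130:210,320:400],(400,400),interpolation=2),cv2.resize(b["image"][100:200,270:370],(400,400),interpolation=2)])
cv2.imwrite("pics/a6.png",i)
E
```

```text
(0.399, 0.1998, 0.022) [-0.1, -0.1, -0.1] [-0.0008, 0.0018, 0.0369]
```

View pics/a6.png

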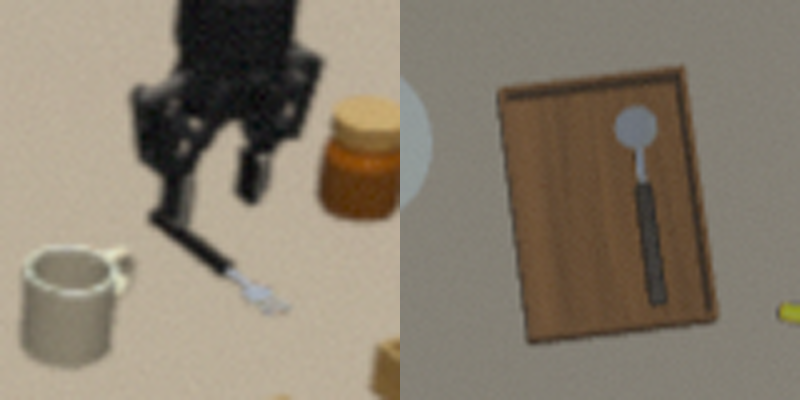

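{"method": "play_rows", "body": {
  "steps": [
    [0, 0, 0, 0, 0.001, 0.02, 0.6],
    [0, 0, 0, 0, 0.001, 0.034, 0.6],
    [0, 0, 0, 0, 0.001, 0.038, 0.6],
    [0, 0, 0, 0, 0.001, 0.038, 0.6],
    [0, 0, 0, 0, 0.001, 0.038, 0.3],
    [0, 0, 0, 0, 0.001, 0.038, 0.05],
    [0, 0, 0, 0, 0.001, 0.038, 0.05],
    [0, 0, 0, 0, 0.001, 0.038, 0.05],
    [0, 0, 0, 0, 0.001, 0.038, 0.05],
    [0, 0, 0, 0, 0.001, 0.038, 0.05],
    [0, 0, 0, 0, 0.001, 0.038, 0.05]
  ]
}}

```text
clock: 21.5
tcp_pos: [0.3995, 0.2008, 0.0223]
tcp_rot: [[-0.996, -0.092, 0.001], [-0.092, 0.996, 0.001], [-0.001, 0.0, -1.0]]
ft_force: [-1.9, -1.9, 6.4]
gripper_width: 0.0098
gripper_force: 58.9
```

```bash
python3 - <<'E'
from plan import *
p=ctrl.read_state()["tcp_pos"]
plan([(*p[:2],.12,95.2),(.6104,-.242,.12,97.4)])
E
```

```text
(np.float64(0.39949510045970144), np.float64(0.20081184579356773), 0.12) [0.0, 0.1, 0.1] [-0.0001, 0.0, -0.0977]
(0.6104, -0.242, 0.12) [0.0, 0.1, -2.1] [-0.1696, -0.4602, -0.0977]
```

{"method": "play_rows", "body": {
  "steps": [
    [0, 0, 0, 0, 0, -0.03, 0.05],
    [0, 0, 0, 0, 0, -0.07, 0.05],
    [0, 0, 0, 0, 0, -0.098, 0.05],
    [0, 0, -2.1, -0.17, -0.46, -0.098, 0.05],
    [0, 0, -2.1, -0.17, -0.46, -0.098, 0.05],
    [0, 0, -2.1, -0.17, -0.46, -0.098, 0.05],
    [0, 0, -2.1, -0.17, -0.46, -0.098, 0.05],
    [0, 0, -2.1, -0.17, -0.46, -0.098, 0.05],
    [0, 0, -2.1, -0.17, -0.46, -0.098, 0.05],
    [0, 0, -2.1, -0.17, -0.46, -0.098, 0.05],
    [0, 0, -2.1, -0.17, -0.46, -0.098, 0.05],
    [0, 0, -2.1, -0.17, -0.46, -0.098, 0.05],
    [0, 0, -2.1, -0.17, -0.46, -0.098, 0.05],
    [0, 0, -2.1, -0.17, -0.46, -0.098, 0.05],
    [0, 0, -2.1, -0.17, -0.46, -0.098, 0.05],
    [0, 0, -2.1, -0.17, -0.46, -0.098, 0.05],
    [0, 0, -2.1, -0.17, -0.46, -0.08, 0.05],
    [0, 0, -2.1, -0.17, -0.46, -0.06, 0.05],
    [0, 0, -2.1, -0.17, -0.46, -0.06, 0.05],
    [0, 0, -2.1, -0.17, -0.46, -0.06, 0.05]
  ]
}}

```text
clock: 23.5
tcp_pos: [0.6095, -0.2408, 0.0815]
tcp_rot: [[-0.992, -0.129, -0.001], [-0.129, 0.992, 0.001], [0.001, 0.001, -1.0]]
ft_force: [-0.4, 0.4, 0.6]
gripper_width: 0.0097
gripper_force: 59.0
```

```bash
python3 - <<'E'
from plan import *; from h import *
plan([(.6104,-.242,.0272,97.4)])
a=ctrl.grab_frame("scene")
cv2.imwrite("pics/a7.png",cv2.resize(a["image"][195:295,205:305],(500,500),interpolation=2))
E
```

```text
(0.6104, -0.242, 0.0272) [0.0, -0.1, 0.0] [-0.0008, -0.0014, 0.0543]
```

View pics/a7.png

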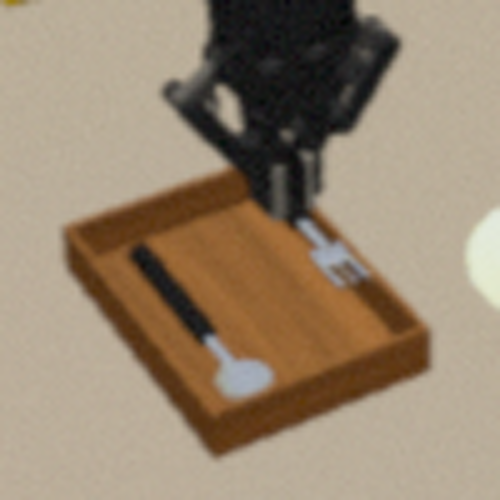

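{"method": "play_rows", "body": {
  "steps": [
    [0, 0, 0, 0, -0.001, 0.025, 0.05],
    [0, 0, 0, 0, -0.001, 0.044, 0.05],
    [0, 0, 0, 0, -0.001, 0.051, 0.05],
    [0, 0, 0, 0, -0.001, 0.054, 0.05],
    [0, 0, 0, 0, -0.001, 0.054, 0.05],
    [0, 0, 0, 0, -0.001, 0.054, 0.05],
    [0, 0, 0, 0, -0.001, 0.054, 0.05],
    [0, 0, 0, 0, -0.001, 0.054, 0.15],
    [0, 0, 0, 0, -0.001, 0.054, 0.22],
    [0, 0, 0, 0, -0.001, 0.054, 0.28],
    [0, 0, 0, 0, -0.001, 0.054, 0.28],
    [0, 0, 0, 0, -0.001, 0.054, 0.28],
    [0, 0, 0, 0, -0.001, 0.03, 0.28],
    [0, 0, 0, 0, -0.001, -0.01, 0.28],
    [0, 0, 0, 0, -0.001, -0.06, 1],
    [0, 0, 0, 0, -0.001, -0.06, 1],
    [0, 0, 0, 0, -0.001, -0.06, 1]
  ]
}}

```text
clock: 25.25
tcp_pos: [0.6115, -0.2436, 0.1433]
tcp_rot: [[-0.992, -0.128, 0.004], [-0.128, 0.992, -0.001], [-0.003, -0.002, -1.0]]
ft_force: [-0.5, 0.9, 0.1]
gripper_width: 0.0667
gripper_force: 0.0
```

```bash
python3 - <<'E'
from plan import *
plan([(.4425,.067,.14,21),(.4425,.067,.042,21)]); print(ctrl.read_state()["joints"])
E
```

```text
(0.4425, 0.067, 0.14) [0.0, 0.2, 76.3] [0.128, 0.3297, 0.0022]
(0.4425, 0.067, 0.042) [0.0, 0.2, 76.3] [0.1283, 0.3299, 0.1002]
[-3.79108918e-01  4.75152341e-01 -5.92392516e-02  1.03249718e+00
 -8.82586410e-06 -5.07133458e-01]
```

{"method": "play_rows", "body": {
  "steps": [
    [0, 0, 76.3, 0.128, 0.33, 0, 1],
    [0, 0, 76.3, 0.128, 0.33, 0, 1],
    [0, 0, 76.3, 0.128, 0.33, 0, 1],
    [0, 0, 76.3, 0.128, 0.33, 0, 1],
    [0, 0, 76.3, 0.128, 0.33, 0, 1],
    [0, 0, 76.3, 0.128, 0.33, 0, 1],
    [0, 0, 76.3, 0.128, 0.33, 0, 1],
    [0, 0, 76.3, 0.128, 0.33, 0, 1],
    [0, 0, 76.3, 0.128, 0.33, 0, 1],
    [0, 0, 76.3, 0.128, 0.33, 0, 1],
    [0, 0, 76.3, 0.128, 0.33, 0, 1],
    [0, 0, 76.3, 0.128, 0.33, 0, 1],
    [0, 0, 76.3, 0.128, 0.33, 0, 1],
    [0, 0, 76.3, 0.128, 0.33, 0, 1]
  ]
}}

```text
clock: 26.65
tcp_pos: [0.4413, 0.0675, 0.1412]
tcp_rot: [[-0.359, 0.933, -0.0], [0.933, 0.359, -0.0], [0.0, -0.0, -1.0]]
ft_force: [-0.4, 1.3, 0.7]
gripper_width: 0.0855
gripper_force: 0.0
```

```bash
python3 - <<'E'
from plan import *; from h import *
plan([(.4425,.067,.09,21),(.4425,.067,.042,21)])
a=ctrl.grab_frame("scene");b=ctrl.grab_frame("top")
i=np.hstack([cv2.resize(a["image"][120:220,285:385],(400,400),interpolation=2),cv2.resize(b["image"][100:200,270:370],(400,400),interpolation=2)])
cv2.imwrite("pics/a8.png",i)
E
```

```text
(0.4425, 0.067, 0.09) [-0.0, -0.0, 0.0] [-0.0009, 0.001, 0.0512]
(0.4425, 0.067, 0.042) [-0.0, -0.0, 0.0] [-0.0009, 0.001, 0.0992]
```

View pics/a8.png

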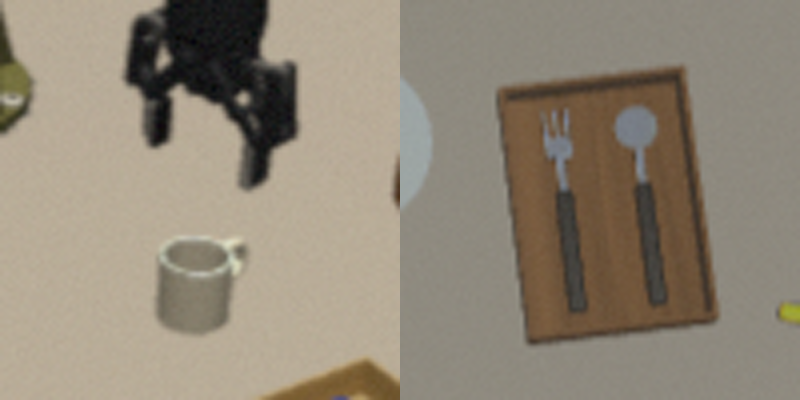

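{"method": "play_rows", "body": {
  "steps": [
    [0, 0, 0, -0.001, 0, 0.03, 1],
    [0, 0, 0, -0.001, 0, 0.06, 1],
    [0, 0, 0, -0.001, 0, 0.09, 1],
    [0, 0, 0, -0.001, 0, 0.099, 1],
    [0, 0, 0, -0.001, 0, 0.099, 1],
    [0, 0, 0, -0.001, 0, 0.099, 0.75],
    [0, 0, 0, -0.001, 0, 0.099, 0.6],
    [0, 0, 0, -0.001, 0, 0.099, 0.55],
    [0, 0, 0, -0.001, 0, 0.099, 0.55],
    [0, 0, 0, -0.001, 0, 0.099, 0.55],
    [0, 0, 0, -0.001, 0, 0.099, 0.55],
    [0, 0, 0, -0.001, 0, -0.001, 0.55],
    [0, 0, 0, -0.001, 0, -0.001, 0.55],
    [0, 0, 0, -0.001, 0, -0.001, 0.55],
    [0, 0, 0, -0.001, 0, -0.001, 0.55],
    [0, 0, 0, -0.001, 0, -0.001, 0.55]
  ]
}}

```text
clock: 28.35
tcp_pos: [0.4409, 0.0668, 0.1419]
tcp_rot: [[-0.359, 0.933, -0.001], [0.933, 0.359, -0.0], [0.0, -0.001, -1.0]]
ft_force: [-1.4, 0.1, -0.9]
gripper_width: 0.0556
gripper_force: 65.2
```

```bash
python3 - <<'E'
from plan import *; from h import *
s=ctrl.read_state(); print(s["tcp_pos"],s["gripper_width"],s["ft_force"])
plan([(.6565,-.0875,.14,21)])
a=ctrl.grab_frame("scene"); w=cloud(a); 
# rim + wall of held cup: pixels in ROI that are light
p=s["tcp_pos"]; r=(np.hypot(w[...,0]-p[0],w[...,1]-p[1])<.075)&(w[...,2]>.09)&(w[...,2]<.17)
br=a["image"].min(-1); m=r&(br>90); q=w[m]; print(m.sum(),np.nanpercentile(q[:,2],[2,50,98]))
cv2.imwrite("pics/a9.png",cv2.resize(a["image"][110:230,280:400],(600,600),interpolation=2))
E
```

```text
[0.44088647 0.06683623 0.14192962] 0.05561856919293151 [-1.36758302  0.13607215 -0.91382541]
(0.6565, -0.0875, 0.14) [-0.0, -0.0, 0.0] [-0.2214, 0.1458, 0.0018]
368 [0.09971347 0.13276156 0.15538178]
```

View pics/a9.png

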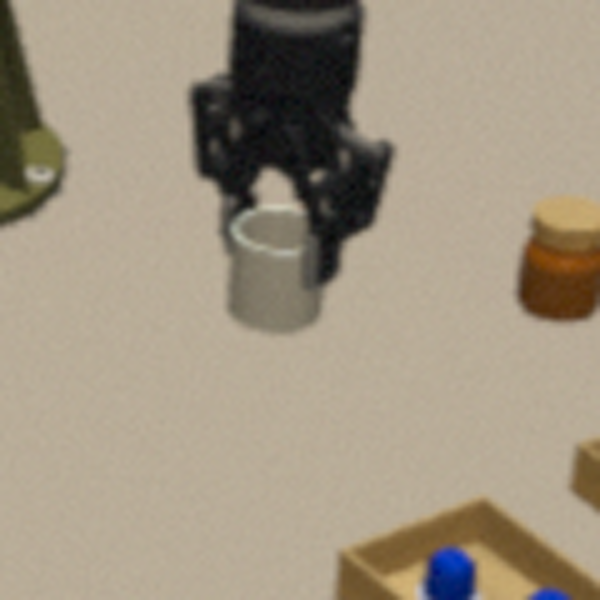

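{"method": "play_rows", "body": {
  "steps": [
    [0, 0, 0, -0.221, 0.145, 0, 0.55],
    [0, 0, 0, -0.221, 0.145, 0, 0.55],
    [0, 0, 0, -0.221, 0.145, 0, 0.55],
    [0, 0, 0, -0.221, 0.145, 0, 0.55],
    [0, 0, 0, -0.221, 0.145, 0, 0.55],
    [0, 0, 0, -0.221, 0.145, 0, 0.55],
    [0, 0, 0, -0.221, 0.145, 0, 0.55],
    [0, 0, 0, -0.221, 0.145, 0, 0.55],
    [0, 0, 0, -0.221, 0.145, 0.04, 0.55],
    [0, 0, 0, -0.221, 0.145, 0.07, 0.55],
    [0, 0, 0, -0.221, 0.145, 0.085, 0.55],
    [0, 0, 0, -0.221, 0.145, 0.085, 0.55],
    [0, 0, 0, -0.221, 0.145, 0.085, 0.55],
    [0, 0, 0, -0.221, 0.145, 0.085, 0.55]
  ]
}}

```text
clock: 29.8
tcp_pos: [0.6575, -0.0872, 0.0593]
tcp_rot: [[-0.359, 0.933, 0.003], [0.933, 0.359, -0.0], [-0.001, 0.003, -1.0]]
ft_force: [0.6, -0.1, -0.4]
gripper_width: 0.0557
gripper_force: 65.1
```

```bash
python3 - <<'E'
from plan import *; from h import *
s=ctrl.read_state(); p=s["tcp_pos"]; print(p,s["ft_force"])
plan([(.6565,-.087,.047,21)])
a=ctrl.grab_frame("scene"); w=cloud(a)
q=w[(np.hypot(w[...,0]-p[0],w[...,1]-p[1])<.05)&(w[...,2]<.06)&(w[...,2]>.03)&(a["image"].min(-1)>80)]
from scipy.optimize import least_squares
r=least_squares(lambda c:np.hypot(q[:,0]-c[0],q[:,1]-c[1])-.029,p[:2],loss="soft_l1",f_scale=.002).x
print("cup axis from wall (scene cam)",len(q),r,"saucer scene (.6548,-.0874)")
cv2.imwrite("pics/a10.png",cv2.resize(a["image"][160:280,260:380],(600,600),interpolation=2))
E
```

```text
[ 0.65747243 -0.08721135  0.05933062] [ 0.61090749 -0.10607551 -0.35041028]
(0.6565, -0.087, 0.047) [0.2, 0.1, 0.1] [0.0006, -0.0009, 0.0123]
cup axis from wall (scene cam) 268 [ 0.65734389 -0.08790511] saucer scene (.6548,-.0874)
```

View pics/a10.png

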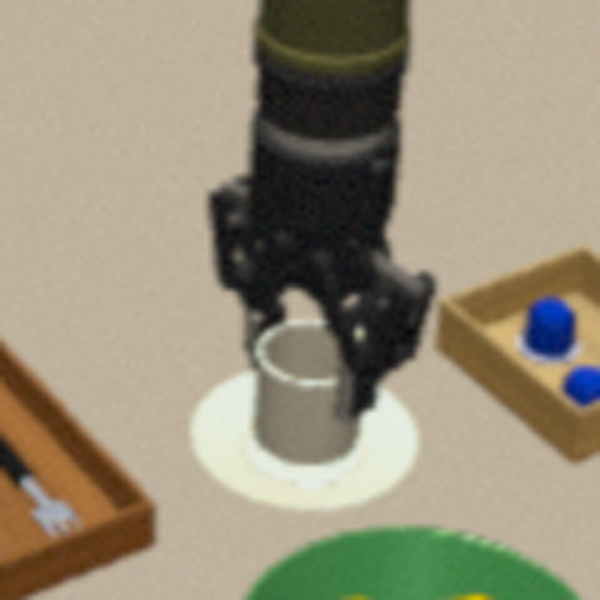

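{"method": "play_rows", "body": {
  "steps": [
    [0, 0, 0, 0.001, -0.001, 0.004, 0.55],
    [0, 0, 0, 0.001, -0.001, 0.007, 0.55],
    [0, 0, 0, 0.001, -0.001, 0.009, 0.55],
    [0, 0, 0, 0.001, -0.001, 0.009, 0.55],
    [0, 0, 0, 0.001, -0.001, 0.009, 0.55],
    [0, 0, 0, 0.001, -0.001, 0.009, 0.55]
  ]
}}

```text
clock: 30.45
tcp_pos: [0.6548, -0.0867, 0.0482]
tcp_rot: [[-0.359, 0.933, -0.0], [0.933, 0.359, 0.0], [0.0, -0.0, -1.0]]
ft_force: [-0.4, -0.0, -1.2]
gripper_width: 0.0554
gripper_force: 65.1
```

{"method": "play_rows", "body": {
  "steps": [
    [0, 0, 0, 0, 0.001, 0.001, 0.55],
    [0, 0, 0, 0, 0.001, 0.002, 0.55],
    [0, 0, 0, 0, 0.001, 0.002, 0.55],
    [0, 0, 0, 0, 0.001, 0.002, 0.55]
  ]
}}

```text
clock: 30.85
tcp_pos: [0.6549, -0.0867, 0.0481]
tcp_rot: [[-0.359, 0.933, -0.001], [0.933, 0.359, -0.001], [-0.0, -0.001, -1.0]]
ft_force: [-8.0, -1.1, 15.8]
gripper_width: 0.0556
gripper_force: 66.9
```

{"method": "play_rows", "body": {
  "steps": [
    [0, 0, 0, 0, 0, -0.001, 0.55],
    [0, 0, 0, 0, 0, -0.001, 0.55],
    [0, 0, 0, 0, 0, -0.001, 0.7],
    [0, 0, 0, 0, 0, -0.001, 0.8],
    [0, 0, 0, 0, 0, -0.001, 0.9],
    [0, 0, 0, 0, 0, -0.001, 0.9],
    [0, 0, 0, 0, 0, -0.001, 0.9],
    [0, 0, 0, 0, 0, -0.03, 0.9],
    [0, 0, 0, 0, 0, -0.07, 0.9],
    [0, 0, 0, 0, 0, -0.12, 1],
    [0, 0, 0, 0.25, -0.15, -0.15, 1],
    [0, 0, 0, 0.25, -0.15, -0.15, 1],
    [0, 0, 0, 0.25, -0.15, -0.15, 1],
    [0, 0, 0, 0.25, -0.15, -0.15, 1],
    [0, 0, 0, 0.25, -0.15, -0.15, 1],
    [0, 0, 0, 0.25, -0.15, -0.15, 1],
    [0, 0, 0, 0.25, -0.15, -0.15, 1],
    [0, 0, 0, 0.25, -0.15, -0.15, 1],
    [0, 0, 0, 0.25, -0.15, -0.15, 1]
  ]
}}

```text
clock: 32.75
tcp_pos: [0.427, 0.093, 0.1965]
tcp_rot: [[-0.359, 0.933, 0.001], [0.933, 0.359, -0.0], [-0.0, 0.001, -1.0]]
ft_force: [0.3, 0.9, 0.2]
gripper_width: 0.0856
gripper_force: 0.0
```

```bash
python3 - <<'E'
from h import *; from rig import ctrl
from scipy.optimize import least_squares
a=ctrl.grab_frame("scene");b=ctrl.grab_frame("top"); print(ctrl.read_state()["tcp_pos"])
def fit(q,c,R): return least_squares(lambda v:np.hypot(q[:,0]-v[0],q[:,1]-v[1])-R,c,loss="soft_l1",f_scale=.002).x
for n,f in(("scene",a),("top",b)):
    w=cloud(f); d=np.hypot(w[...,0]-.656,w[...,1]+.087)
    q=w[(d<.045)&(w[...,2]>.053)&(w[...,2]<.068)]; c=fit(q,[.656,-.087],.0275)
    s=w[(d>.047)&(d<.07)&(w[...,2]>.009)&(w[...,2]<.017)]; sc=least_squares(lambda v:np.hypot(s[:,0]-v[0],s[:,1]-v[1])-v[2],[.656,-.087,.055],loss="soft_l1",f_scale=.002).x
    ang=np.histogram(np.arctan2(s[:,1]-sc[1],s[:,0]-sc[0]),8,(-np.pi,np.pi))[0]
    print(n,"cup",len(q),c.round(4),"rimz",np.percentile(q[:,2],[50,95]).round(4),"saucer",len(s),sc.round(4),ang)
i=np.hstack([cv2.resize(a["image"][180:280,270:370],(400,400),interpolation=2),cv2.resize(b["image"][90:190,200:300],(400,400),interpolation=2)])
cv2.imwrite("pics/a11.png",i)
E
```

```text
[0.4269572  0.09263643 0.19619957]
scene cup 128 [ 0.6556 -0.088 ] rimz [0.0568 0.0619] saucer 305 [ 0.6555 -0.0881  0.0552] [54 55 43 43 41 44 25  0]
top cup 122 [ 0.6564 -0.0862] rimz [0.0587 0.0618] saucer 525 [ 0.6578 -0.0874  0.0554] [56 70 76 81 84 68 33 57]
```

View pics/a11.png

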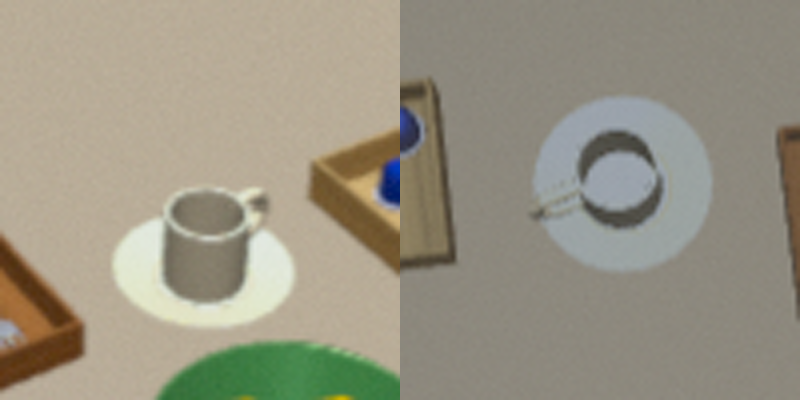

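The cup stands upright in the saucer, with its base near (205,270) in the left crop and its rim near (620,180) in the right crop. The circle fits put it within 2 mm of the saucer's centre. The capsules and cutlery were checked earlier, so I am handing in.

```bash
python3 -c "
from rig import ctrl
print(ctrl.close_job())"
```

```text
the job is handed in; nothing more can be done
None
```

The job is handed in at about 33 s of the 115 s allowed. Both capsules are standing in their own-colour bins, the spoon and fork lie lengthwise in the tray, the cup is upright in the middle of its saucer, and I never moved the sugar jar.

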